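# Tip up the microscope's lamp boom

### The job

Clear the stage of the microscope stand for a sample change: with the fingertips, push the counterweighted lamp boom up by its cross bar, without gripping it, past its balance point, so that it swings back to its rear stop and stays raised by itself. Push gently and do not fling it over; leave the specimen on the stage and the loose things around the stand where they are, and finish with the robot clear of everything.

Things in the scene. Friction and masses are not known exactly. Their poses are not given: they have to be found in the camera images.
- stand: Low cream microscope stand, fixed to the bench. Origin: on the bench. Base block 50 mm high, x = -160 to +70 mm, y = +-100 mm (black focus knobs to y = +-122). Black round stage on it, 150 mm across, its top 70 mm above the bench, centred at x = -45. Its -x side faces the robot within about 29 degrees. Two upright aluminium cheeks at x = 100, y = +-45, 120 mm high, carry the boom's hinge.
- hinge (a point): Centre of the boom's level hinge axis (along the stand's y), between the two cheeks, 100 mm above the bench; it does not move.
- push_bar (a point): Centre of the cross bar at the boom's free end: level steel rod, 16 mm thick, 70 mm long, along the stand's y. It moves on a circle of 220 mm radius about the hinge. Lowered, it is the boom's part nearest the robot, 175 mm above the bench, 207 mm in front of the hinge. A flat beam (25 mm wide, 12 mm thick) runs straight from its middle to the hinge. Below it, in front of the lamp head, is free space.
- boom (a joint): Boom angle, rad: 0 lowered (beam slopes up towards the robot, 20 deg above level), grows as the bar rises and swings away from the robot; 1.48 at the rear stop (beam 15 deg beyond upright). A steel counterweight by the hinge tips it over: below about 0.63 it falls back to 0, beyond it goes on to the rear stop by itself at up to 2 rad/s (damped hinge). A slow push at the bar takes 1 to 4 N.
- specimen: Steel specimen disc, 30 mm in diameter, 10 mm high, 50 g, loose on the middle of the stage under the lamp head. Origin: centre of its underside. Must stay where it is.
- objective: Loose spare objective: steel cylinder 34 mm in diameter, 55 mm high with a black band, standing beside the stand. Origin: centre of its underside. A bystander.
- eyepiece: Loose black eyepiece, 40 mm in diameter, 42 mm high, standing on its narrow 24 mm foot beside the stand. Origin: centre of its underside. A bystander.
- stub_box: Loose flat box, 60 by 80 mm, 28 mm high, grey with a white lid, on the bench beside the rear of the stand. Origin: centre of its underside. A bystander.
- lamp (a point): Centre of the lower face of the black lamp head that hangs from the boom's beam: a cylinder of 44 mm diameter, its axis crossing the beam 70 mm from the push bar. Lowered, it stands upright over the stage, lower face 103 mm above the bench. It moves with the boom.

How it is judged (in metres and radians):
At the end, for the whole second after the job is handed in: The boom rests at its rear stop (joint above 1.38 rad, still), held by its counterweight alone; the specimen is within 12 mm and each bystander within 20 mm of where it was (value of joint boom above 1.38 rad and velocity of joint boom between -0.05 and 0.05 rad/s and distance of specimen from where it was at the start of the episode below 0.012 m and distance of each of objective, eyepiece, stub_box from where it was at the start of the episode below 0.02 m); the robot touches nothing.
It fails at once if the specimen is shifted more than 12 mm or lifted (distance of specimen from where it was at the start of the episode above 0.012 m).
It fails at once if a bystander is shifted more than 20 mm, lifted or tipped over (distance of any of objective, eyepiece, stub_box from where it was at the start of the episode above 0.02 m or angle between any of objective, eyepiece's own z axis and vertical above 0.5 rad).
It fails at once if the boom is flung over faster than 3.5 rad/s (velocity of joint boom above 3.5 rad/s).
It fails at once if the boom is pinched or pushed with more than 30 N (contact force between the fingers and boom above 30 N).
It also fails if it takes over 32 s, if anything falls off the work surface, if the arm or the gripper's body presses on something with over 40 N, if the wrist force passes 120 N, or if a joint passes its speed limit or range.

### The arm

A 6-joint arm with a two-finger parallel gripper is mounted at the origin on the work surface. World frame = base frame: x ahead of the robot, y to its left, z up, the work surface at z = 0. Lengths are in mm, angles in rad, forces in N, time in s.
With the tool pointing down it reaches from about 225 to 725 mm from the base axis. Payload 3.1 kg.
Tool frame: the origin (TCP) lies midway between the tips of the shut fingers; the grasp point (between the pads) lies 19 mm behind it (bot.hold_point_z is the distance from the TCP to the grasp point, in mm); z points along the fingers, y is the direction in which the jaws open and shut (so a half turn about z gives the same grasp; the last joint's range is limited). The gripper opens to 85 mm and grips with 20 to 120 N. Pads are 22 mm wide; open, the fingers measure 114 mm over their backs; the gripper's body (76 mm by 85 mm) begins 54 mm behind the grasp point. The pads swing forward as they close: fully open they stand 13 mm farther back than shut.
Start: joints at [1.213, 0.048, 0.099, 1.622, 0, 1.443], TCP at [119.594, 511.189, 231.312] pointing down, gripper open.
Joint ranges: [-2.91, 2.91], [-0.99, 1.94], [-1.21, 1.42], [-2.12, 2.29], [-1.49, 1.47], [-3.14, 3.14]. Speed limits (rad/s): [2.79, 2.79, 3.14, 3.14, 3.14, 3.14].

### API

Orientations are given as a 3x3 rotation matrix whose columns are the frame's x, y, z axes.
In Python, from bench import bot, vision, job, boxes_of, silhouettes, landmark_of gives the robot as it stands.
- The arm moves only by the shell command python3 -m crank 'ROWS' [FORCE]. ROWS is JSON, a list of rows, each an object of numbers: "hand": the finger opening in mm, from 0 to 85.4; "x", "y", "z": the shift along the tool's x, y, z in mm; "turn": the turn about the tool's z in rad. In form: [{"hand": .., "x": .., "y": .., "z": .., "turn": ..}, ...]. A call has exactly 8 rows; each row shifts and turns the commanded pose from where the row before left it, along the tool's axes as they then stand; what a row does not reach is not made up. A row lasts 1/10 s, in which the tool goes at most 50 mm and 8.59 degrees, less where a joint would pass 70% of its speed; a pose out of reach is approached as far as the arm can. A call with a gripper value outside its range is refused whole. The fingers move at their own pace and stop on an object; FORCE is the grip in N (left out, the last holds). Time passes only in rows, so rows that do not move let the fingers close, or fill a call up. It gives the time, the measured TCP pose, the force and the opening at its end, in the units of the state.
- bot.read_state(): the state, without advancing time (a new reading comes with each control period).
- vision.capture(name): name is "scene" or "top" or "wrist"; returns a dict with "frame" (480x640x3 uint8, red, green, blue), "mtx" (3x3 intrinsics, pixels), "position" and "rotation" of the camera in the world; the wrist camera has in their place "tool_from_camera" (4x4, takes a point from camera to tool coordinates, whose origin is the TCP and whose axes are the flange's). Camera axes: x right, y up, looking along -z (the intrinsics and any distortion apply to the point x, -y, -z); pixel columns grow to the right and rows downward; lengths in mm; the calibration is good to about 2 mm. The wrist camera is an equidistant fisheye: a pixel r from the principal point sees the ray r / f radians off the axis. A picture is of the moment at which its call begins: read the wrist's pose just before it. There is no depth.
- job.hand_in(): hands the job in, once; it reports no verdict.
Trained networks look in a picture, given as the dict that the camera call returned (one of the last four; its "shot" number tells which), for a name from the list of things; names that differ only in an ending like _2 or _b are one class to them, and where a whole thing is asked for, a point or a joint stands for the part that bears it (a point fixed in the world has none). Each returns a list of dicts, best first, with "confidence" (0 to 1); they miss things now and then, are a little off and sometimes report something else, mostly with a low value. They report only what shows in the picture. A call takes as long as a camera call.
- boxes_of(picture, name): "rect" ([centre column, centre row, width, height] in pixels, round what is visible of it).
- silhouettes(picture, name): "pixels" (480x640 bool, what is visible of it) and "rect" ([centre column, centre row, width, height] in pixels, round what is visible of it).
- landmark_of(picture, name): "uv" ([column, row] in pixels: a listed point, or the origin of a listed thing).
The state is a dict: "time": time; "qpos": joint angles; "qd": joint speeds; "effort": joint torques, N m; "position": TCP position; "eef_rot": TCP orientation; "force": force on the tool from outside, world axes, zero at the start; "ft_torque": the same for the moment, N m; "opening": opening from 0.0 (shut) to 1.0 (fully open).
Only numpy, scipy, OpenCV 4.12 (cv2) and the standard library are available. Lean on these libraries where they do the work, as an engineer would, in place of code of your own. Each camera call takes 0.05 s, during which the arm holds its last target.

## Working session

There is one attempt and no reset: what is moved stays moved. The work goes in short steps, Python scripts to look and compute and a shell command to move; the robot and the scene stay as the last step left them, time stands still between calls to the robot, and variables do not carry over. Pictures are saved under pics/ and viewed, and the job is handed in when it is done.

```bash
ls; mkdir -p pics; cat > h.py <<'E'
import numpy as np, cv2
from bench import bot, vision, job, boxes_of, silhouettes, landmark_of
def ray(p,uv):
    K=np.array(p["mtx"]);d=np.linalg.inv(K)@np.array([uv[0],uv[1],1.])
    d=np.array([d[0],-d[1],-d[2]]);R=np.array(p["rotation"])
    d=R@d;return np.array(p["position"]),d/np.linalg.norm(d)
def onz(p,uv,z):
    o,d=ray(p,uv);return o+d*(z-o[2])/d[2]
def tri(rs):
    A=0;b=0
    for o,d in rs:
        M=np.eye(3)-np.outer(d,d);A=A+M;b=b+M@o
    x=np.linalg.solve(A,b);return x,[np.linalg.norm((np.eye(3)-np.outer(d,d))@(x-o)) for o,d in rs]
E
python3 - <<'E'
from h import *
np.set_printoptions(precision=1,suppress=True)
P={n:vision.capture(n) for n in("scene","top")}
for n,p in P.items():
    cv2.imwrite(f"pics/{n}0.png",p["frame"][:,:,::-1]); print(n,p["position"],[k for k in p if k!="frame"])
for nm in["stand","hinge","push_bar","specimen","objective","eyepiece","stub_box","lamp"]:
    rs=[]
    for n,p in P.items():
        l=landmark_of(p,nm)
        print(nm,n,[(np.round(a["uv"],1),round(a["confidence"],2)) for a in l[:2]])
        if l: rs.append(ray(p,l[0]["uv"]))
    if len(rs)==2: print("   ",*tri(rs))
s=bot.read_state();print(s["time"],s["position"],s["eef_rot"],s["force"])
E
```

```text
pics
scene [1009.   715.4  852.2] ['mtx', 'position', 'rotation', 'shot']
top [ 432.3   99.2 1204.4] ['mtx', 'position', 'rotation', 'shot']
stand scene [(array([350.4, 298.3]), 0.98)]
stand top [(array([293.9, 260.5]), 0.62)]
    [571.4 152.7  -9.9] [np.float64(0.12737245657645763), np.float64(0.1273724565763884)]
hinge scene [(array([312.1, 280.5]), 0.59)]
hinge top [(array([204.6, 223.7]), 0.72), (array([287.3, 203.4]), 0.7)]
    [659.9 265.8 202.2] [np.float64(62.38254586795848), np.float64(62.38254586795841)]
push_bar scene [(array([401.2, 214.6]), 0.56)]
push_bar top [(array([290.6, 312.9]), 0.83)]
    [459.5 146.7 163.6] [np.float64(1.742248012455336), np.float64(1.7422480124553121)]
specimen scene [(array([378.8, 266.4]), 0.71)]
specimen top []
objective scene [(array([333.3, 236.5]), 0.81)]
objective top [(array([369.8, 288.2]), 0.52)]
    [514.7  -4.2   7.9] [np.float64(1.7881479714865753), np.float64(1.7881479714866286)]
eyepiece scene [(array([434.1, 347.8]), 0.91)]
eyepiece top [(array([201.6, 289. ]), 0.83)]
    [507.5 339.2  -1. ] [np.float64(0.705654085109513), np.float64(0.705654085109311)]
stub_box scene [(array([371.9, 380.2]), 0.63)]
stub_box top [(array([204.7, 222.3]), 0.7)]
    [647.7 337.8   3.3] [np.float64(3.0136570792150854), np.float64(3.0136570792149038)]
lamp scene [(array([371.2, 250.1]), 0.69)]
lamp top [(array([291.1, 279.8]), 0.76)]
    [524.2 149.6 102.8] [np.float64(3.2005253487882457), np.float64(3.200525348788393)]
0.9 [119.6 511.2 231.4] [[-1.   0.2  0. ]
 [ 0.2  1.   0. ]
 [ 0.   0.  -1. ]] [0.8 1.4 0.4]
```

View pics/scene0.png

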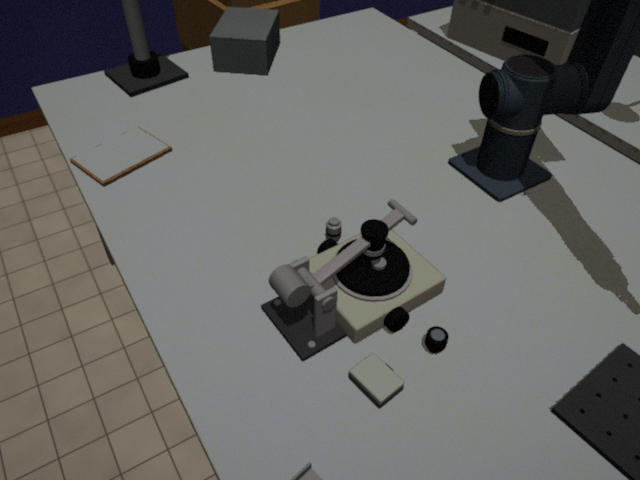

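View pics/top0.png

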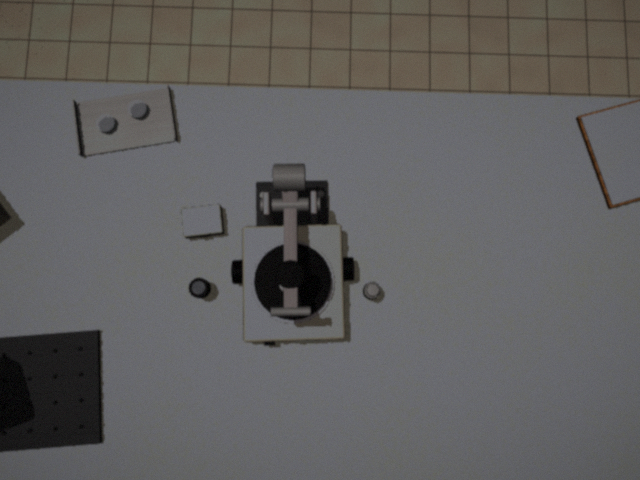

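```bash
python3 - <<'E'
from h import *
np.set_printoptions(precision=1,suppress=True)
p=vision.capture("top");q=vision.capture("scene")
print("hinge",tri([ray(p,(287.3,203.4)),ray(q,(312.1,280.5))]), onz(p,(287.3,203.4),100),onz(q,(312.1,280.5),100))
print("bar",onz(p,(290.6,312.9),175),onz(q,(401.2,214.6),175))
s=bot.read_state();print(np.array(s["eef_rot"]).round(4),s["qpos"],s["time"])
E
```

```text
hinge (array([668. , 162.4, 111. ]), [np.float64(1.310080269088943), np.float64(1.310080269088826)]) [669.3 163.9 100. ] [663.9 153.2 100. ]
bar [458.  147.4 175. ] [469.9 155.  175. ]
[[-1.   0.2 -0. ]
 [ 0.2  1.  -0. ]
 [ 0.  -0.  -1. ]] [1.2 0.  0.1 1.6 0.  1.4] 1.0
```

```bash
python3 - <<'E'
from h import *
np.set_printoptions(precision=4,suppress=True)
w=vision.capture("wrist");print(w["tool_from_camera"])
s=bot.read_state();R=np.array(s["eef_rot"]);p=np.array(s["position"]);print(R,s["qpos"])
phi=np.radians(3.0)
print("turn about z:", np.arctan2(*( (lambda v:(v[1],v[0]))(R.T@np.array([-np.cos(phi),-np.sin(phi),0])))))
print("shift to pre", R.T@(np.array([400,146,231])-p))
E
```

```text
[[  -0.0005    0.9562    0.2928   75.9644]
 [   1.        0.0011   -0.002    -0.0695]
 [  -0.0022    0.2928   -0.9562 -143.8809]
 [   0.        0.        0.        1.    ]]
[[-0.9737  0.2278 -0.    ]
 [ 0.2278  0.9737  0.    ]
 [ 0.      0.     -1.    ]] [1.2132 0.048  0.0992 1.622  0.     1.443 ]
turn about z: -0.28214873518062944
shift to pre [-356.2248 -291.7342    0.3192]
```

```bash
python3 -m crank '[{"hand":0,"x":-36,"y":-30,"z":0,"turn":0},{"hand":0,"x":-36,"y":-30,"z":0,"turn":0},{"hand":0,"x":-36,"y":-30,"z":0,"turn":0},{"hand":0,"x":-36,"y":-30,"z":0,"turn":0},{"hand":0,"x":-36,"y":-30,"z":0,"turn":0},{"hand":0,"x":-36,"y":-30,"z":0,"turn":0},{"hand":0,"x":-36,"y":-30,"z":0,"turn":0},{"hand":0,"x":-36,"y":-30,"z":0,"turn":0}]' 20
python3 - <<'E'
from h import *
np.set_printoptions(precision=4,suppress=True)
s=bot.read_state();R=np.array(s["eef_rot"]);p=np.array(s["position"]);print(p,s["time"],s["opening"])
print("shift to pre", R.T@(np.array([400,146,231])-p))
E
```

```text
time: 1.85
position: [346.2, 210.3, 231.6]
eef_rot: [[-0.974, 0.228, 0.001], [0.228, 0.974, 0.001], [-0.001, 0.001, -1.0]]
force: [1.0, 1.1, 0.8]
opening: -0.002
[346.2357 210.3005 231.6079] 1.85 -0.00194595666303599
shift to pre [-66.9877 -50.3763   0.6363]
```

```bash
python3 -m crank '[{"hand":0,"x":-33,"y":-24,"z":0,"turn":0},{"hand":0,"x":-33,"y":-24,"z":0,"turn":0},{"hand":0,"x":0,"y":0,"z":0,"turn":-0.14},{"hand":0,"x":0,"y":0,"z":0,"turn":-0.14},{"hand":0,"x":0,"y":0,"z":26,"turn":0},{"hand":0,"x":0,"y":0,"z":27,"turn":0},{"hand":0,"x":0,"y":0,"z":27,"turn":0},{"hand":0,"x":0,"y":0,"z":26,"turn":0}]' 20
python3 - <<'E'
from h import *
np.set_printoptions(precision=4,suppress=True)
s=bot.read_state();R=np.array(s["eef_rot"]);p=np.array(s["position"]);print(p,s["time"],s["force"])
P={n:vision.capture(n) for n in("scene","top","wrist")}
for n,q in P.items(): cv2.imwrite(f"pics/{n}1.png",q["frame"][:,:,::-1])
rs=[]
for n in("scene","top"):
    l=landmark_of(P[n],"push_bar");print(n,[(a["uv"],a["confidence"]) for a in l[:2]])
    if l: rs.append(ray(P[n],l[0]["uv"]))
if len(rs)==2: print(tri(rs))
w=P["wrist"];K=np.array(w["mtx"]);T=np.array(w["tool_from_camera"])
for a in landmark_of(w,"push_bar")[:2]:
    u=(np.array(a["uv"])-K[:2,2])/K[0,0];r=np.linalg.norm(u)
    d=np.array([np.sin(r)*u[0]/r,-np.sin(r)*u[1]/r,-np.cos(r)])
    o=p+R@T[:3,3];D=R@T[:3,:3]@d
    print("wrist",a["uv"],a["confidence"],o+D*(175-o[2])/D[2],o,D)
E
```

```text
time: 2.65
position: [398.7, 150.1, 124.3]
eef_rot: [[-0.999, -0.05, 0.0], [-0.05, 0.999, 0.0], [-0.0, 0.0, -1.0]]
force: [0.4, -0.2, 0.1]
opening: -0.002
[398.6505 150.0622 124.3244] 2.65 [ 0.3653 -0.226   0.0501]
scene [([403.0, 215.2], 0.88)]
top [([290.5, 311.1], 0.8)]
(array([460.6143, 148.8876, 164.7815]), [np.float64(1.0746728485424784), np.float64(1.0746728485425578)])
```

View pics/wrist1.png

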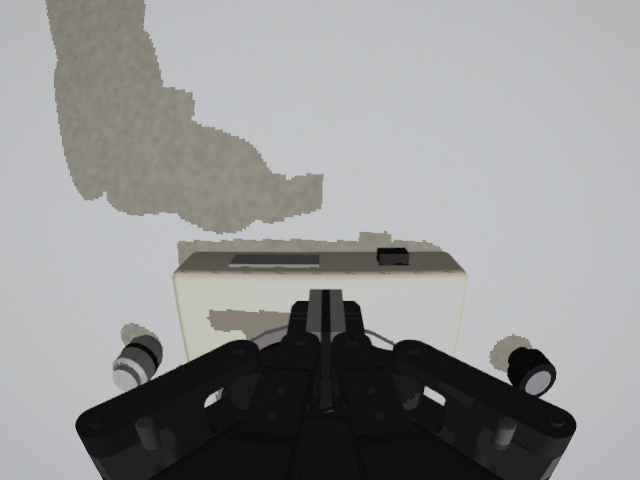

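View pics/scene1.png

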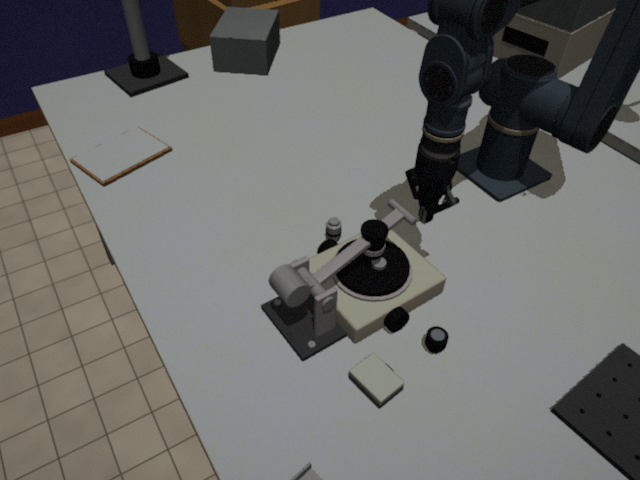

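```bash
python3 -m crank '[{"hand":0,"x":-10,"y":0,"z":1,"turn":0},{"hand":0,"x":-10,"y":0,"z":1,"turn":0},{"hand":0,"x":-8,"y":0,"z":1,"turn":0},{"hand":0,"x":-4,"y":0,"z":1,"turn":0},{"hand":0,"x":-2,"y":0,"z":0,"turn":0},{"hand":0,"x":-1,"y":0,"z":0,"turn":0},{"hand":0,"x":0,"y":0,"z":0,"turn":0},{"hand":0,"x":0,"y":0,"z":0,"turn":0}]' 20
```

```text
time: 3.75
position: [433.4, 151.9, 121.3]
eef_rot: [[-0.999, -0.05, -0.0], [-0.05, 0.999, -0.0], [0.0, -0.0, -1.0]]
force: [0.4, -0.2, -0.8]
opening: -0.001
```

```bash
python3 -m crank '[{"hand":0,"x":-1,"y":0,"z":-2,"turn":0},{"hand":0,"x":-1,"y":0,"z":-2,"turn":0},{"hand":0,"x":-1,"y":0,"z":-2,"turn":0},{"hand":0,"x":-1,"y":0,"z":-2,"turn":0},{"hand":0,"x":-1,"y":0,"z":-3,"turn":0},{"hand":0,"x":-1,"y":0,"z":-3,"turn":0},{"hand":0,"x":-1,"y":0,"z":-3,"turn":0},{"hand":0,"x":-1,"y":0,"z":-3,"turn":0}]' 20
```

```text
time: 4.55
position: [441.8, 152.3, 141.7]
eef_rot: [[-0.999, -0.05, 0.0], [-0.05, 0.999, 0.0], [-0.0, -0.0, -1.0]]
force: [-0.7, -0.7, -0.8]
opening: -0.0
```

```bash
python3 - <<'E'
from h import *
p=vision.capture("scene")["frame"][150:330,260:480];cv2.imwrite("pics/s2.png",cv2.resize(p[:,:,::-1],None,fx=3.2,fy=3.2,interpolation=2))
E
```

```text
(no output)
```

View pics/s2.png

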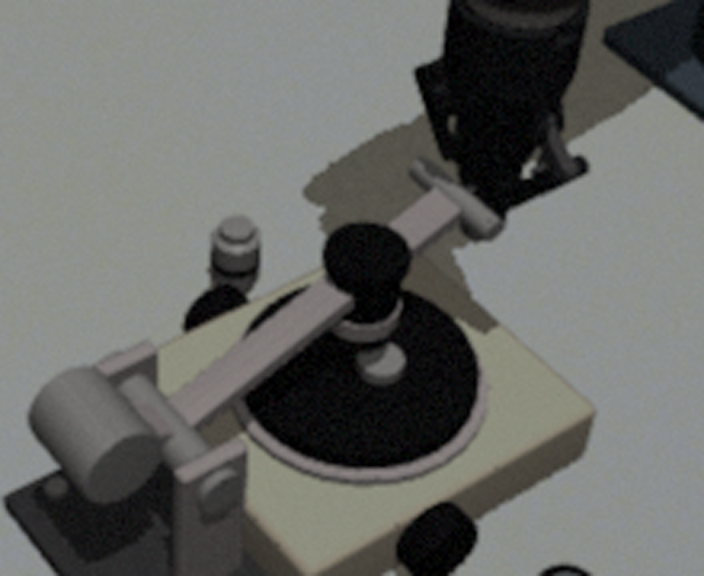

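```bash
python3 -m crank '[{"hand":0,"x":1,"y":0,"z":10,"turn":0},{"hand":0,"x":-1,"y":0,"z":0,"turn":0},{"hand":0,"x":-1,"y":0,"z":-2,"turn":0},{"hand":0,"x":-1,"y":0,"z":-2,"turn":0},{"hand":0,"x":-1,"y":0,"z":-3,"turn":0},{"hand":0,"x":-1,"y":0,"z":-3,"turn":0},{"hand":0,"x":-1,"y":0,"z":-3,"turn":0},{"hand":0,"x":-1,"y":0,"z":-3,"turn":0}]' 20
python3 - <<'E'
from h import *
p=vision.capture("scene");print([(a["uv"],a["confidence"]) for a in landmark_of(p,"push_bar")[:1]])
E
```

```text
time: 5.4
position: [446.3, 152.5, 146.9]
eef_rot: [[-0.999, -0.05, -0.003], [-0.05, 0.999, -0.0], [0.003, -0.0, -1.0]]
force: [-4.1, 0.3, 0.8]
opening: 0.001
[([397.7, 205.5], 0.84)]
```

```bash
python3 -m crank '[{"hand":0,"x":-1,"y":0,"z":-4,"turn":0},{"hand":0,"x":-2,"y":0,"z":-5,"turn":0},{"hand":0,"x":-2,"y":0,"z":-5,"turn":0},{"hand":0,"x":-2,"y":0,"z":-5,"turn":0},{"hand":0,"x":-2.5,"y":0,"z":-5,"turn":0},{"hand":0,"x":-2.5,"y":0,"z":-5,"turn":0},{"hand":0,"x":-3,"y":0,"z":-5,"turn":0},{"hand":0,"x":-3,"y":0,"z":-5,"turn":0}]' 20
python3 - <<'E'
from h import *
P=vision.capture("scene");print([(a["uv"],a["confidence"]) for a in landmark_of(P,"push_bar")[:1]])
p=P["frame"][150:330,260:480];cv2.imwrite("pics/s3.png",cv2.resize(p[:,:,::-1],None,fx=3.2,fy=3.2,interpolation=2))
E
```

```text
time: 6.3
position: [466.0, 153.5, 186.8]
eef_rot: [[-0.999, -0.05, 0.0], [-0.05, 0.999, -0.0], [-0.0, -0.0, -1.0]]
force: [-1.2, -0.7, -0.7]
opening: 0.004
[([393.4, 198.4], 0.66)]
```

View pics/s3.png

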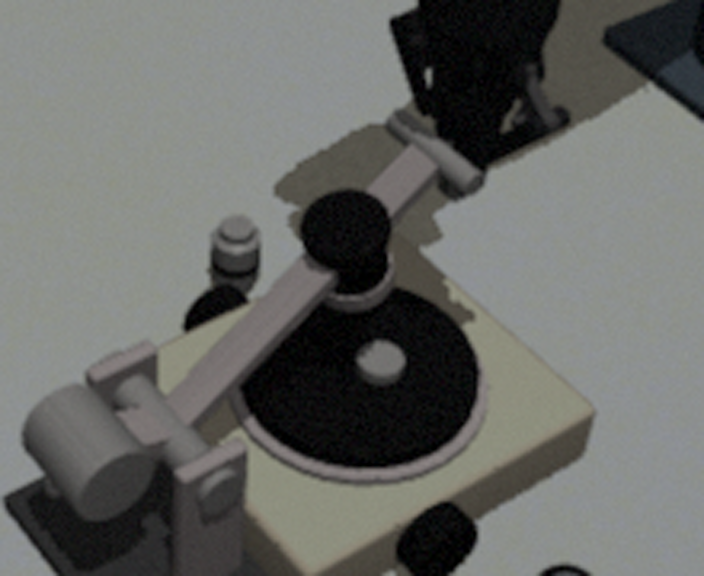

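```bash
cat >> h.py <<'E'
def th():
    p=vision.capture("scene");l=landmark_of(p,"push_bar")
    if not l: print("none");return
    o,d=ray(p,l[0]["uv"]);x=o+d*((150-o[1])/d[1])
    q=vision.capture("top");m=landmark_of(q,"push_bar")
    print("scene bar",x.round(1),l[0]["confidence"],"theta",np.arctan2(x[2]-100,667-x[0])-.349,"top",[(np.round(a["uv"]),a["confidence"]) for a in m[:1]])
    if m: print(tri([(o,d),ray(q,m[0]["uv"])]))
E
python3 -c "
from h import *
th()"
```

```text
scene bar [493.5 150.  225.7] 0.62 theta 0.27812937075853084 top [(array([288., 203.]), 0.58)]
(array([591.25824203, 185.21263361, 309.43820181]), [np.float64(48.93409577315699), np.float64(48.93409577315693)])
```

```bash
python3 -m crank '[{"hand":0,"x":-3,"y":0,"z":-5,"turn":0},{"hand":0,"x":-3,"y":0,"z":-5,"turn":0},{"hand":0,"x":-3.5,"y":0,"z":-5,"turn":0},{"hand":0,"x":-3.5,"y":0,"z":-5,"turn":0},{"hand":0,"x":-3.5,"y":0,"z":-4.5,"turn":0},{"hand":0,"x":-3.5,"y":0,"z":-4.5,"turn":0},{"hand":0,"x":-4,"y":0,"z":-4.5,"turn":0},{"hand":0,"x":-4,"y":0,"z":-4.5,"turn":0}]' 20
python3 -c "
from h import *
th()"
```

```text
time: 7.4
position: [494.0, 154.9, 224.7]
eef_rot: [[-0.999, -0.05, 0.0], [-0.05, 0.999, 0.0], [-0.0, 0.0, -1.0]]
force: [-0.8, 0.3, -0.4]
opening: -0.001
scene bar [515.9 150.  256.1] 0.61 theta 0.45260844595620064 top []
```

```bash
python3 -m crank '[{"hand":0,"x":-4,"y":0,"z":-4,"turn":0},{"hand":0,"x":-4,"y":0,"z":-4,"turn":0},{"hand":0,"x":-4,"y":0,"z":-4,"turn":0},{"hand":0,"x":-4,"y":0,"z":-3.5,"turn":0},{"hand":0,"x":-4,"y":0,"z":-3.5,"turn":0},{"hand":0,"x":-4,"y":0,"z":-3.5,"turn":0},{"hand":0,"x":-4,"y":0,"z":-3,"turn":0},{"hand":0,"x":-4,"y":0,"z":-3,"turn":0}]' 20
python3 -c "
from h import *
th()"
```

```text
time: 8.4
position: [525.9, 156.5, 253.1]
eef_rot: [[-0.999, -0.05, 0.0], [-0.05, 0.999, 0.0], [-0.0, -0.0, -1.0]]
force: [-0.0, -0.4, 1.1]
opening: -0.001
scene bar [545.7 150.  280.9] 0.91 theta 0.6310447652844042 top []
```

```bash
python3 -m crank '[{"hand":0,"x":-4,"y":0,"z":-3,"turn":0},{"hand":0,"x":-4,"y":0,"z":-2.5,"turn":0},{"hand":0,"x":-4,"y":0,"z":-2.5,"turn":0},{"hand":0,"x":-4,"y":0,"z":-2,"turn":0},{"hand":0,"x":-4,"y":0,"z":-2,"turn":0},{"hand":0,"x":-4,"y":0,"z":-2,"turn":0},{"hand":0,"x":-2,"y":0,"z":-2,"turn":0},{"hand":0,"x":0,"y":0,"z":0,"turn":0}]' 20
python3 -c "
from h import *
th()"
```

```text
time: 9.4
position: [552.0, 157.8, 269.0]
eef_rot: [[-0.999, -0.05, 0.0], [-0.05, 0.999, 0.0], [-0.0, -0.0, -1.0]]
force: [0.8, -1.0, -0.2]
opening: 0.001
scene bar [575.1 150.  297.1] 0.9 theta 0.7857234877072898 top []
```

```bash
python3 -m crank '[{"hand":0,"x":0,"y":0,"z":0,"turn":0},{"hand":0,"x":0,"y":0,"z":0,"turn":0},{"hand":0,"x":0,"y":0,"z":0,"turn":0},{"hand":0,"x":0,"y":0,"z":0,"turn":0},{"hand":0,"x":0,"y":0,"z":0,"turn":0},{"hand":0,"x":0,"y":0,"z":0,"turn":0},{"hand":0,"x":0,"y":0,"z":0,"turn":0},{"hand":0,"x":0,"y":0,"z":0,"turn":0}]' 20
python3 - <<'E'
from h import *
th()
P=vision.capture("scene")
p=P["frame"][130:330,260:480];cv2.imwrite("pics/s4.png",cv2.resize(p[:,:,::-1],None,fx=3,fy=3,interpolation=2))
E
```

```text
time: 10.4
position: [551.5, 157.8, 268.8]
eef_rot: [[-0.999, -0.05, 0.0], [-0.05, 0.999, -0.0], [-0.0, -0.0, -1.0]]
force: [-0.0, -0.3, 0.3]
opening: -0.0
scene bar [712.2 150.  303.4] 0.79 theta 1.4405202126470995 top [(array([283., 140.]), 0.66)]
(array([721.95454519, 162.9086725 , 318.07520786]), [np.float64(2.7430137248294284), np.float64(2.743013724829558)])
```

View pics/s4.png

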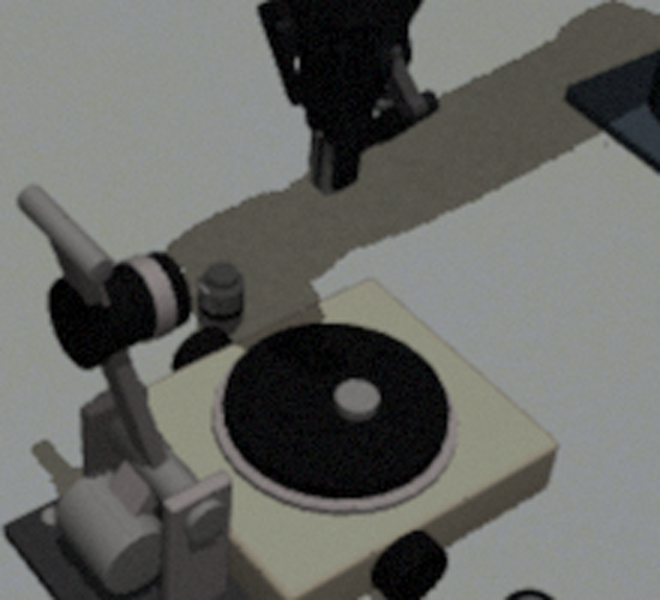

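The boom has swung back past upright to its stop, and the bar is at about (55, 230) in the crop. The specimen is still in the middle of the stage, and the gripper is free of the boom. I'll back away.

```bash
python3 -m crank '[{"hand":0,"x":15,"y":0,"z":0,"turn":0},{"hand":0,"x":25,"y":0,"z":0,"turn":0},{"hand":0,"x":25,"y":0,"z":0,"turn":0},{"hand":0,"x":25,"y":0,"z":0,"turn":0},{"hand":0,"x":25,"y":0,"z":0,"turn":0},{"hand":0,"x":15,"y":0,"z":0,"turn":0},{"hand":0,"x":0,"y":0,"z":0,"turn":0},{"hand":0,"x":0,"y":0,"z":0,"turn":0}]' 20
python3 - <<'E'
from h import *
np.set_printoptions(precision=1,suppress=True)
th();th()
P={n:vision.capture(n) for n in("scene","top")}
for nm in["specimen","objective","eyepiece","stub_box"]:
    print(nm,[(n,np.array(landmark_of(p,nm)[0]["uv"]).round(1)) for n,p in P.items() if landmark_of(p,nm)])
cv2.imwrite("pics/top5.png",P["top"]["frame"][:,:,::-1]);cv2.imwrite("pics/scene5.png",P["scene"]["frame"][:,:,::-1])
s=bot.read_state();print(s["time"],s["position"],s["force"])
E
```

```text
time: 11.45
position: [422.1, 151.4, 269.1]
eef_rot: [[-0.999, -0.05, 0.001], [-0.05, 0.999, 0.0], [-0.001, 0.0, -1.0]]
force: [0.4, -0.2, -0.6]
opening: -0.004
scene bar [720.1 150.  293.6] 0.61 theta 1.489736085770039 top [(array([282., 141.]), 0.72)]
(array([726.6, 163.6, 306.6]), [np.float64(0.503697413950672), np.float64(0.5036974139508331)])
scene bar [722.2 150.  304.5] 0.86 theta 1.485267847617446 top [(array([282., 144.]), 0.76)]
(array([723.4, 160.3, 311.6]), [np.float64(3.7053034225884627), np.float64(3.705303422588632)])
specimen [('scene', array([382. , 263.9])), ('top', array([285.5, 282.1]))]
objective [('scene', array([332.6, 236.8])), ('top', array([369.8, 289. ]))]
eyepiece [('scene', array([435. , 347.7])), ('top', array([203.3, 286.8]))]
stub_box [('scene', array([375.2, 381.7])), ('top', array([201.2, 224.4]))]
12.75 [421.7 151.3 268.8] [ 0.4 -0.2 -0.2]
```

View pics/scene5.png

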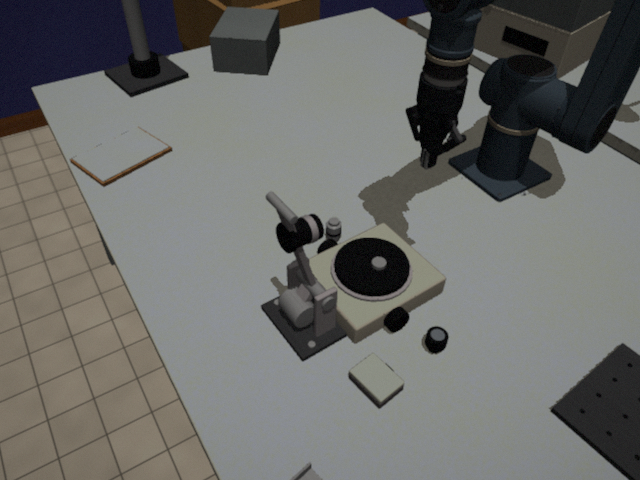

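The picture shows the boom up at its rear stop (bar near (281, 210)), the specimen in the middle of the stage (378, 264), and the bystanders where they were. The robot is well clear.

```bash
python3 -c "
from bench import job
print(job.hand_in())"
```

```text
the job is handed in; nothing more can be done
None
```

The boom is raised and resting at its rear stop, and the job is handed in at about 12.8 s of the 32 s allowed. I pushed the cross bar from the front with the shut fingers, moving them up and back along its arc. I stopped just past the balance point, at about 0.77 rad, and the boom swung over by itself. The highest force I read while pushing was about 4 N, but readings came only at the end of each move. I then backed the arm about 130 mm away.

**Boom:** the last two camera readings put it at 1.49 rad in both, so it is at the stop and still. I did not measure its swing speed. It took at most about 1 s from 0.79 rad to the stop with the fingers held still.

**Loose things:** the specimen is in the middle of the stage. The objective, eyepiece and box were found within about 4 pixels of their first positions, which is within the detector's scatter. In the last picture they stand where they did at the start.

**Robot:** the tool force reads zero within noise and nothing is near the arm.

**Readings that disagreed:** twice the top camera gave wrong points: one of the two first hinge candidates was really the box, and once the push bar was reported at the hinge. I left both out.

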